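# Prop the fixture's sprung catch open and take out the board carrier

### The arm

A 6-joint arm with a two-finger parallel gripper is mounted at the origin on the work surface. World frame = base frame: x ahead of the robot, y to its left, z up, the work surface at z = 0. Lengths are in m, angles in rad, forces in N, time in s.
With the tool pointing down it reaches from about 0.375 to 0.9 m from the base axis. Payload 3.1 kg.
Tool frame: the origin (TCP) lies at the centre of the arm's flange, where the gripper is bolted on; the fingertips stand 182 mm ahead of it and the grasp point (between the pads) lies 164 mm ahead of it; z points along the fingers, y is the line along which they close (so a half turn about z gives the same grasp; the last joint's range is limited). The gripper opens to 87 mm and grips with 3 to 60 N. Pads are 19 mm wide; open, the fingers measure 117 mm over their backs; the gripper's body (75 mm by 190 mm) begins 51 mm behind the grasp point.
Start: joints at [1.107, 0.527, 1.433, -0, 1.181, -0.178], TCP at [0.176, 0.6, 0.405] pointing down, gripper open.
Joint ranges: [-3.08, 3.08], [-0.75, 2.2], [0.22, 2.44], [-1.43, 4.57], [0, 2.65], [-2.85, 2.85]. Speed limits (rad/s): [2.79, 2.79, 3.14, 3.14, 3.14, 3.14].

### API

Orientations are given as a unit quaternion [x, y, z, w].
In Python, from rig import * gives the robot as it stands.
- The arm moves only by the tool move_arm, never from a script. Its argument "commands" is a list that holds one entry, the list of rows, each a list of 6 numbers: the shift along the tool's x, y, z in units of 40 mm (1.0 is 40 mm), then the turn, a rotation vector about the tool's x, y, z in rad. A call has 1 to 12 rows; each row is the pose to reach, as a shift and turn from the pose commanded when the call began, along the tool's axes at that moment; what a row does not reach only later rows make up. A row lasts 1/8 s, in which the tool goes at most 62.5 mm and 10.7 degrees, less where a joint would pass 70% of its speed; a pose out of reach is approached as far as the arm can. A call with a gripper value outside its range is refused whole. "claw" is the closure, from -1 (fully open) to 1 (shut), so that 0 is half open, set as the call begins (left out, the last holds). The fingers move at their own pace and stop on an object; "squeeze" is the grip in N (left out, the last holds). Time passes only in rows, so rows that repeat a pose let the fingers close. It gives the time, the measured TCP pose, the force, the opening and the grip force at its end, in the units of the state.
- get_obs(): the state, without advancing time (a new reading comes with each control period).
- camera(name): name is "scene" or "top"; returns a dict with "pixels" (400x640x3 uint8, blue, green, red), "range_z" (400x640 float32, m along the optical axis (not along the pixel's ray), 0 where there is no reading), "camera_matrix" (3x3 intrinsics, pixels), "D" ([k1, k2, p1, p2, k3] as OpenCV has them; the pictures are not rectified), "extrinsics" (4x4, takes a point from world to camera coordinates). Camera axes: x right, y up, looking along -z (the intrinsics and any distortion apply to the point x, -y, -z); pixel columns grow to the right and rows downward; lengths in m; the calibration is good to about 2 mm. A picture is of the moment at which its call begins.
- hand_in(): hands the job in; it is judged then, once.
The state is a dict: "time": time; "q": joint angles; "joint_velocities": joint speeds; "joint_torque": joint torques, N m; "position": TCP position; "tool_rot": TCP orientation; "ft_force": force on the tool from outside, world axes, zero at the start; "moment": the same for the moment, N m; "grip_width": finger opening in m; "grip_force": force on a finger pad.
Only numpy, scipy, OpenCV 4.12 (cv2) and the standard library are available. Lean on these libraries where they do the work, as an engineer would, in place of code of your own. Each camera call takes 0.05 s, during which the arm holds its last target. There are 200 camera calls.

### The job

Press the square white prop block, upright and all the way down, into the gap between the fixture's fixed post and its sprung catch so that it holds the catch open, and let go of it. Then lift the board carrier out by its bar and set it down flat in the empty tray, leaving the prop standing in the gap. Do not pull the carrier up while the catch is still closed over it.

Things in the scene. Friction and masses are not known exactly. Their poses are not given: they have to be found in the camera images.
- prop_mid (a point): The prop: white plastic block 32 x 32 mm in plan, 95 mm tall, upright on the table, 0.1 kg, foot chamfered 5 mm. Point: its centre, 47.5 mm above the foot; x, y square to its sides, z up. Two other white blocks stand in its row along world x, 75 to 105 mm between middles, in any order: one 14 mm thick, 70 tall (too thin), one 60 x 60, 45 tall (too wide).
- gap (a point): Middle of the closed gap between fixed light post and catch, on top of the fixture's 10 mm base plate (150 x 250 mm, fixed); z up, +y the way the catch opens, away from the carrier. At rest the gap is y -7 to +7 mm. Post face at y -7: 48 mm wide, upright to 40 mm up, then slopes back 10 mm by 54 mm up. A prop pushed down stands on the plate beside the post: its middle at x 0, y +9 to +15 mm.
- catch (a joint): Opening of the sprung dark steel catch, m: 0 closed, its tongue 9 mm over the carrier's edge; carrier free from 0.012; stop 0.034; held at 0.018 or more by the prop. Spring closes it with 2 N, 4 N at 0.018. Its face across the gap is upright to 16 mm above the base plate, then slopes out 26 mm by 60 mm up: the prop pressed down this funnel pushes it back. Its window is 74 mm wide in x.
- carrier_bar (a point): Board carrier: aluminium plate 100 (x) x 70 (y) x 12 mm with small boards, 0.3 kg, in the fixture's nest (3 mm play, walls 8 mm high, underside 10 mm above the table), axes as the gap's. A black bar 16 mm thick (x), 50 long (y), 46 tall stands on its middle. Point: the bar's centre, 35 mm above the underside, 23 mm below its top; about 106 mm from the gap towards -y; z up.
- tray_floor (a point): The empty black tray, fixed to the table: 160 (x) x 130 (y) mm outside, walls 4 mm thick and 14 mm high. The point is the centre of its inner floor, 4 mm above the table; x along the long side, z up.

How it is judged:
On the way:
1. the prop stands upright on the base plate in the gap, released, and holds the catch open (value of joint catch above 0.012 m and horizontal distance between prop_mid and gap below 0.04 m and z of prop_mid in the frame of gap below 0.055 m and angle between prop_mid's own z axis and vertical below 0.17 rad and contact force between the fingers and prop below 0.3 N), for 0.2 s.
At the end, for the whole second after the job is handed in: The prop stands in the gap (within 40 mm of its middle, at most 7 mm off the base plate, within 10 degrees of upright) holding the catch open by over 12 mm; the carrier lies flat on the tray's floor (within 50 mm of its middle, 6 mm of the floor, 5 degrees of level) (value of joint catch above 0.012 m and horizontal distance between prop_mid and gap below 0.04 m and z of prop_mid in the frame of gap below 0.055 m and angle between prop_mid's own z axis and vertical below 0.17 rad and horizontal distance between carrier_bar and tray_floor below 0.05 m and z of carrier_bar in the frame of tray_floor between 0.028 and 0.041 m and angle between carrier_bar's own z axis and vertical below 0.09 rad); the robot touches nothing.
It fails at once if the carrier is pulled up out of its nest while the catch is still closed over it (value of joint catch below 0.009 m and z of carrier_bar in the frame of gap above 0.047 m).
It fails at once if the carrier is dropped into the tray from a height (linear speed of carrier above 0.8 m/s and contact force between the fingers and carrier below 0.1 N).
It also fails if it takes over 58 s, if anything falls off the work surface, if the arm or the gripper's body presses on something with over 40 N, if the wrist force passes 120 N, or if a joint passes its speed limit or range.

## Working session

There is one attempt and no reset: what is moved stays moved. The work goes in short steps, Python scripts to look and compute and a tool call to move; the robot and the scene stay as the last step left them, time stands still between calls to the robot, and variables do not carry over. Pictures are saved under pics/ and viewed, at most 10 in all, crops included, and the job is handed in when it is done.

Besides the shell and the picture viewer there is one more tool, called after "Emit:" as a command line: name --argument value ..., lists and objects as JSON in quotes. move_arm: Moves the arm, as the interface text tells. Its arguments: {"type":"object","properties":{"commands":{"type":"array","items":{"type":"array","items":{"type":"array","items":{"type":"number"}}}},"claw":{"type":"number"},"squeeze":{"type":"number"}},"required":["commands"]}

```bash
mkdir -p pics; ls; cat > h.py <<'E'
from rig import *
import numpy as np, cv2
from scipy.spatial.transform import Rotation as R
def cloud(c):
    K=c["camera_matrix"];z=c["range_z"];h,w=z.shape
    u,v=np.meshgrid(np.arange(w),np.arange(h))
    p=cv2.undistortPoints(np.stack([u,v],-1).reshape(-1,1,2).astype(np.float64),np.array(K),np.array(c["D"])).reshape(h,w,2)
    P=np.stack([p[...,0]*z,-p[...,1]*z,-z],-1)
    E=np.array(c["extrinsics"]);W=(P-E[:3,3])@E[:3,:3]
    W[z<=0]=np.nan
    return W
E
python3 - <<'E'
from h import *
for n in("top","scene"):
    c=camera(n);cv2.imwrite(f"pics/{n}0.png",c["pixels"]);W=cloud(c);np.save(n+".npy",W);np.save(n+"_px.npy",c["pixels"])
    E=np.array(c["extrinsics"]);print(n,-E[:3,:3].T@E[:3,3])
o=get_obs();print(o)
E
```

```text
pics
top [ 0.39595506 -0.03374352  1.07473516]
scene [1.04585791 0.36703898 0.47421287]
{'time': 0.1, 'q': array([ 1.10750053e+00,  5.28376475e-01,  1.43377998e+00, -1.61647305e-05,
        1.18140120e+00, -1.78467025e-01]), 'joint_velocities': array([ 0.00211907, -0.00152554, -0.00335546,  0.00183909,  0.00156745,
        0.00134297]), 'joint_torque': array([-7.86971868e-04, -4.40989172e+01, -1.77149606e+01,  6.34776265e-02,
        5.34224231e-02, -3.79125015e-05]), 'position': array([0.17543313, 0.59954927, 0.40386528]), 'tool_rot': array([ 1.41930357e-01,  9.89876158e-01, -9.34705640e-04, -3.02789834e-04]), 'ft_force': array([-0.00459435, -0.15675839, -0.17728111]), 'moment': array([ 0.01069787,  0.03255443, -0.00026867]), 'grip_force': 0.0, 'grip_width': 0.08693064075176697}
```

View pics/top0.png

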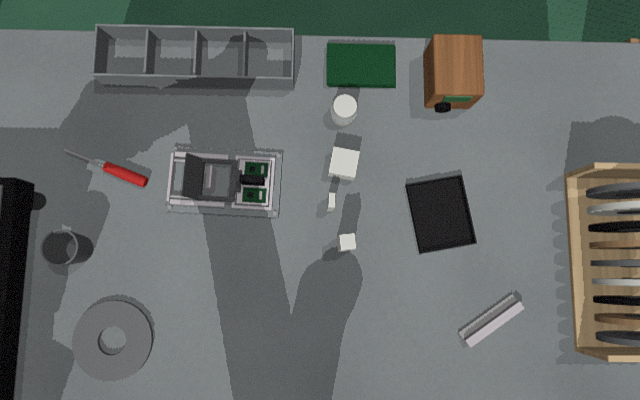

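View pics/scene0.png

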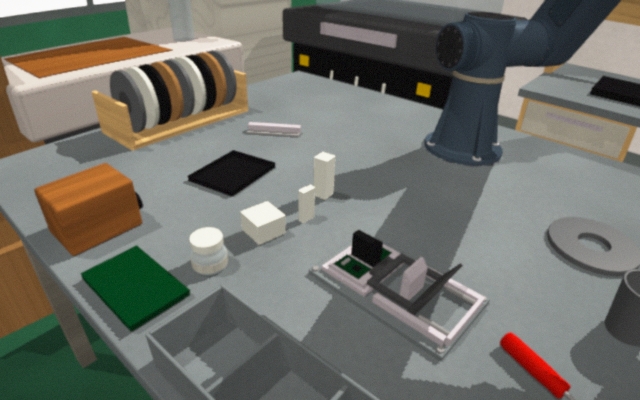

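The top view shows the fixture at (168-282, 148-216) with the carrier bar at (252,180), the post at about (212,178) and the sloped catch at about (192,175). The prop is at (347,242), the thin block at (332,201), the wide one at (344,163) and the tray at (440,214). In the scene view the prop is the tallest white block, at (324,175).

```bash
python3 - <<'E'
from h import *
W=np.load("top.npy");px=np.load("top_px.npy").astype(int)
def box(n,u0,u1,v0,v1,z0,z1):
    P=W[v0:v1,u0:u1].reshape(-1,3);m=(P[:,2]>z0)&(P[:,2]<z1);P=P[m]
    if len(P)<5: print(n,len(P));return
    r=cv2.minAreaRect((P[:,:2]*1000).astype(np.float32))
    print(n,len(P),'rect',np.round(r[0],1),np.round(r[1],1),round(r[2],1),'mean',np.round(P.mean(0),4),'z',np.round(np.percentile(P[:,2],[5,50,95]),4))
box('table',290,320,300,380,-.05,.05)
box('prop',325,370,225,262,.085,.11)
box('thin',322,342,188,214,.06,.08)
box('wide',322,366,140,185,.038,.055)
box('trayrim',400,482,168,258,.0095,.03)
box('trayfloor',415,465,185,242,-.005,.008)
box('bar',230,275,165,195,.058,.09)
box('base',160,290,140,222,.006,.03)
box('carrierplate',234,282,150,212,.017,.034)
for v in (160,170,175,180,185,195,203): 
    print(v,[(u,*(np.round(W[v,u]*1000).tolist())) for u in range(172,282,4)] if v in(170,178,185) else '')
S=np.load("scene.npy")
P=S.reshape(-1,3)
B=W.reshape(-1,3)
np.set_printoptions(suppress=True)
# z heightmap of fixture from both cams, 6mm cells
for nm,Q in(("top",B),("scene",P)):
    m=(abs(Q[:,0]-.46)<.09)&(abs(Q[:,1]-.23)<.17)&(Q[:,2]>.005);Q=Q[m];print(nm,len(Q),Q.min(0),Q.max(0))
E
```

```text
table 2391 rect [241.9 -32.8] [169.3  64.2] 0.6 mean [ 0.2419 -0.033   0.0006] z [-0.0026  0.0005  0.0038]
prop 248 rect [ 451.9 -118.3] [31.9 31.9] 6.7 mean [ 0.4519 -0.1181  0.0955] z [0.0927 0.0955 0.0988]
thin 105 rect [541.5 -86.7] [13.9 32.5] 86.2 mean [ 0.5406 -0.0863  0.0702] z [0.0649 0.0706 0.0736]
wide 736 rect [ 630.3 -114.9] [60.  61.7] 79.2 mean [ 0.6297 -0.1148  0.0459] z [0.0423 0.046  0.0492]
trayrim 585 rect [ 522.1 -337.2] [160.3 132. ] 10.6 mean [ 0.5226 -0.3387  0.0143] z [0.0102 0.0144 0.0178]
trayfloor 2577 rect [ 523.5 -336.9] [115.6 130.4] 89.7 mean [ 0.5231 -0.3371  0.0047] z [0.0017 0.0048 0.0074]
bar 191 rect [586.4  85.8] [50.1 17.1] 86.1 mean [0.5859 0.0854 0.0679] z [0.0636 0.0681 0.0711]
base 5596 rect [593.6 156.3] [180.3 282.3] 1.4 mean [0.585  0.1432 0.0163] z [0.0082 0.0136 0.0273]
carrierplate 1574 rect [587.7  79.8] [126.   97.1] 0.8 mean [0.586  0.0849 0.0239] z [0.0181 0.0236 0.0319]
160 
170 [(172, 610.0, 267.0, 24.0), (176, 613.0, 261.0, 12.0), (180, 613.0, 253.0, 8.0), (184, 601.0, 228.0, 69.0), (188, 602.0, 221.0, 63.0), (192, 605.0, 215.0,
[... 819 characters left out ...]
), (204, 579.0, 197.0, 13.0), (208, 571.0, 177.0, 62.0), (212, 573.0, 172.0, 46.0), (216, 579.0, 170.0, 13.0), (220, 580.0, 161.0, 11.0), (224, 580.0, 152.0, 12.0), (228, 580.0, 144.0, 8.0), (232, 577.0, 132.0, 28.0), (236, 576.0, 122.0, 33.0), (240, 577.0, 114.0, 30.0), (244, 579.0, 106.0, 22.0), (248, 578.0, 97.0, 26.0), (252, 579.0, 88.0, 20.0), (256, 578.0, 79.0, 26.0), (260, 578.0, 70.0, 26.0), (264, 578.0, 61.0, 27.0), (268, 579.0, 53.0, 24.0), (272, 580.0, 44.0, 17.0), (276, 581.0, 36.0, 12.0), (280, 582.0, 27.0, 5.0)]
195 
203 
top 1823 [0.37225851 0.06015571 0.00500269] [0.54997102 0.39878462 0.07237428]
scene 951 [0.50854031 0.06217536 0.00512016] [0.5499819  0.28096245 0.07099639]
```

```bash
python3 - <<'E'
import cv2
a=cv2.imread("pics/top0.png")[140:225,155:295];b=cv2.imread("pics/scene0.png")[215:360,300:500]
a=cv2.resize(a,(700,425),interpolation=2);cv2.imwrite("pics/c1.png",a)
cv2.imwrite("pics/c2.png",cv2.resize(b,(800,580),interpolation=2))
E
```

```text
(no output)
```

View pics/c1.png

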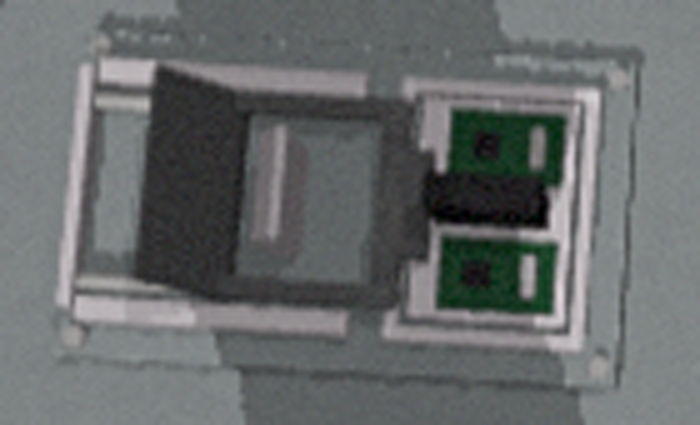

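View pics/c2.png

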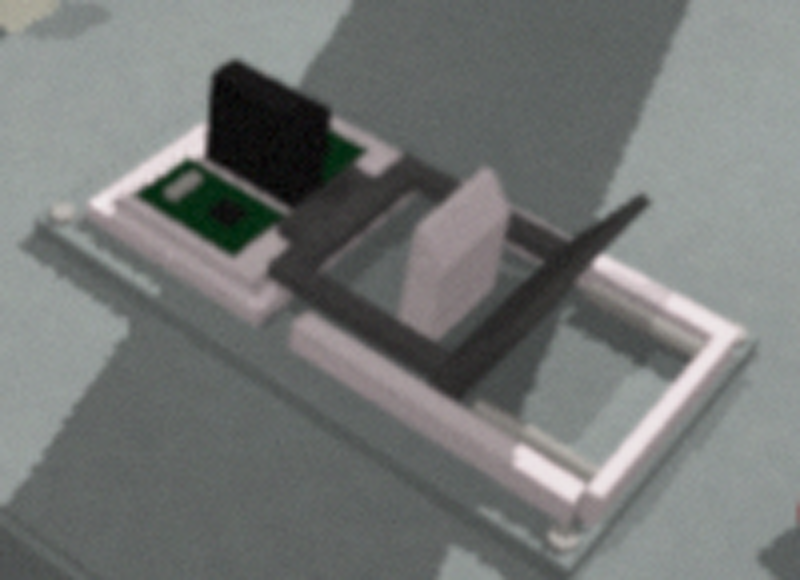

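The crops show the post face turned to +y with the sloped catch leaning away from it, and the bar beside the closed tongue. Next I'll fit the gap more exactly and work out the first move.

```bash
cat >> h.py <<'E'
def rel(p,yaw):
    """shift (units of 40 mm) and turn taking tool to world TCP p, tool y at yaw deg, z down"""
    o=get_obs();R0=R.from_quat(o["tool_rot"])
    y=np.array([np.cos(np.radians(yaw)),np.sin(np.radians(yaw)),0]);z=np.array([0,0,-1.]);x=np.cross(y,z)
    R1=R.from_matrix(np.stack([x,y,z],1))
    s=R0.inv().apply(np.array(p)-o["position"])/.04
    print("pos",np.round(o["position"],4),"t",round(o["time"],2),"rel",np.round(s,3),np.round((R0.inv()*R1).as_rotvec(),3))
E
python3 - <<'E'
from h import *
a=np.radians(3.9);ux=np.array([np.cos(a),-np.sin(a)]);uy=np.array([np.sin(a),np.cos(a)])
T=np.load("top.npy");S=np.load("scene.npy")
bar=np.array([.5864,.0856])
for n,Wd in(("top",T),("scene",S)):
    W=Wd.reshape(-1,3);W=W[~np.isnan(W[:,0])]
    d=W[:,:2]-bar;x=d@ux*1000;y=d@uy*1000;z=W[:,2]*1000
    # catch slope: x in +-30, z 30..68, y 105..155 -> implied gap y
    m=(abs(x)<34)&(z>34)&(z<66)&(y>112)&(y<150)
    g=y[m]-7-(z[m]-26)*26/44
    print(n,"catch",m.sum(),np.round(np.percentile(g,[10,50,90]),1), "x range",x[m].min(),x[m].max())
    k=np.polyfit(x[m],g,1);print(" slope deg",np.degrees(k[0]))
    m=(abs(x)<34)&(z>20)&(z<48)&(y>88)&(y<108)
    if m.sum()>5: print(n,"post face",m.sum(),np.round(np.percentile(y[m],[10,50,90]),1)+7,np.round(np.percentile(x[m],[3,97]),1))
    m=(abs(x)<40)&(z>52)&(z<75)&(y>75)&(y<104)
    if m.sum()>5: print(n,"post top",m.sum(),np.round(np.percentile(y[m],[5,50,95]),1),np.round(np.percentile(x[m],[3,97]),1),np.round(np.percentile(z[m],[5,50,95])))
    m=(z>53)&(abs(x)<12)&(abs(y)<32)
    r=cv2.minAreaRect((W[m,:2]*1000).astype(np.float32));print(n,"bar",r)
    m=(abs(x)<95)&(y>-70)&(y<215)&(z>6)&(z<30)
    r=cv2.minAreaRect((W[m,:2]*1000).astype(np.float32));print(n,"fix",r)
    # prop
    m=(abs(W[:,0]-.452)<.025)&(abs(W[:,1]+.118)<.025)&(z>88)&(z<102);r=cv2.minAreaRect((W[m,:2]*1000).astype(np.float32));print(n,"prop",r)
rel([.5,.3,.405],40)
E
```

```text
top catch 387 [104.5 106.7 108.9] x range -33.962953255799064 33.98854631202227
 slope deg 1.3990259367682694
top post face 9 [ 96.5 100.  105.2] [-26.4 -25.5]
top post top 135 [85.6 89.9 97.9] [-26.  21.] [54. 61. 66.]
top bar ((586.4028930664062, 85.75491333007812), (50.17351531982422, 17.053911209106445), 86.1010971069336)
top fix ((590.922119140625, 157.8419952392578), (279.6545104980469, 186.2748565673828), 86.30780792236328)
top prop ((451.9295654296875, -118.29524230957031), (31.87318992614746, 31.94722557067871), 6.683415412902832)
scene catch 130 [106.9 107.5 108. ] x range -33.69321294994256 32.7522432323849
 slope deg 1.097351596026274
scene post face 297 [ 98.9 107.2 108. ] [-25.7  21.5]
scene post top 310 [87.8 93.8 99.7] [-26.3  20.1] [53. 60. 66.]
scene bar ((585.3922119140625, 87.35852813720703), (51.296180725097656, 19.361099243164062), 89.74632263183594)
scene fix ((587.9911499023438, 153.19503784179688), (250.30194091796875, 153.25279235839844), 87.2376937866211)
scene prop ((450.6490173339844, -116.47543334960938), (35.550601959228516, 33.128875732421875), 9.206255912780762)
pos [0.1754 0.5995 0.4039] t 0.1 rel [-9.891 -4.907 -0.022] [-0.002  0.     0.588]
```

Emit:
move_arm --commands '[[[-9.9,-4.9,0,0,0,0.59],[-9.9,-4.9,0,0,0,0.59],[-9.9,-4.9,0,0,0,0.59],[-9.9,-4.9,0,0,0,0.59],[-9.9,-4.9,0,0,0,0.59],[-9.9,-4.9,0,0,0,0.59],[-9.9,-4.9,0,0,0,0.59],[-11.68,-15.28,1,0,0,1.17],[-11.68,-15.28,1,0,0,1.17],[-11.68,-15.28,1,0,0,1.17],[-11.68,-15.28,1,0,0,1.17],[-11.68,-15.28,1,0,0,1.17]]]' --claw -0.25 --squeeze 25

```text
time: 1.6
position: [0.4637, -0.0078, 0.3751]
tool_rot: [0.665, 0.747, 0.0, 0.0]
ft_force: [1.0, -0.3, -0.8]
grip_width: 0.0542
grip_force: 0.0
```

```bash
python3 -c "
from h import *
rel([.452,-.118,.345],6.7)"
```

```text
pos [ 0.4637 -0.0078  0.3751] t 1.6 rel [-2.703 -0.611  0.754] [ 0.     0.    -0.001]
```

Emit:
move_arm --commands '[[[-2.7,-0.6,0.75,0,0,0],[-2.7,-0.6,0.75,0,0,0],[-2.7,-0.6,0.75,0,0,0],[-2.7,-0.6,0.75,0,0,0]]]'

```text
time: 2.1
position: [0.4526, -0.1158, 0.3452]
tool_rot: [0.665, 0.747, 0.0, -0.001]
ft_force: [1.0, 0.6, 0.2]
grip_width: 0.0546
grip_force: 0.0
```

```bash
python3 -c "
from h import *
rel([.452,-.118,.244],6.7)
c=camera('scene');cv2.imwrite('pics/s1.png',cv2.resize(c['pixels'][90:250,230:430],(800,600)[:2] and (750,600)))"
```

```text
pos [ 0.4526 -0.1158  0.3452] t 2.1 rel [-0.057 -0.02   2.53 ] [-0.001 -0.001 -0.002]
```

View pics/s1.png

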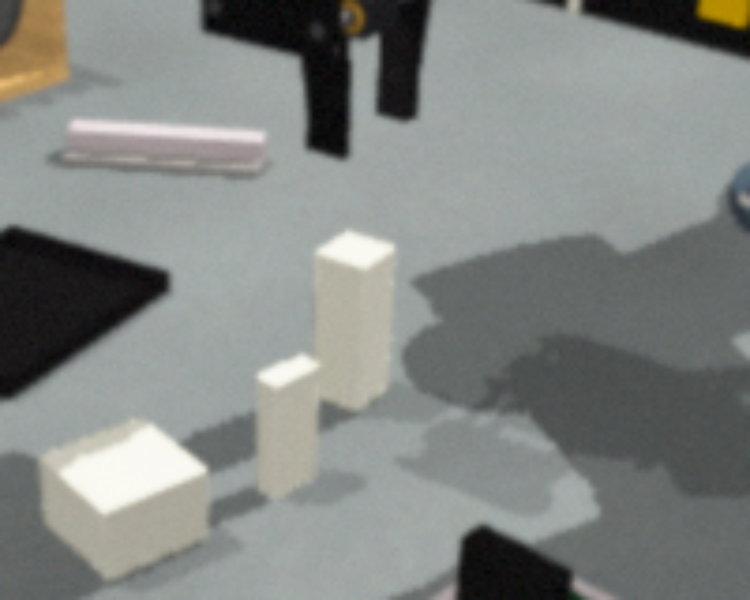

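The open fingers, at (325-400,130) in the crop, are centred over the prop top at (355,250). Descend and grip.

Emit:
move_arm --commands '[[[-0.05,-0.02,1,0,0,0],[-0.05,-0.02,1.8,0,0,0],[-0.05,-0.02,2.3,0,0,0],[-0.05,-0.02,2.52,0,0,0],[-0.05,-0.02,2.52,0,0,0]]]'

```text
time: 2.78
position: [0.4525, -0.1172, 0.2446]
tool_rot: [0.664, 0.747, -0.0, -0.0]
ft_force: [-1.0, -0.9, -0.2]
grip_width: 0.0546
grip_force: 0.0
```

Emit:
move_arm --commands '[[[0,0,0,0,0,0],[0,0,0,0,0,0],[0,0,0,0,0,0],[0,0,0,0,0,0],[0,0,0,0,0,0]]]' --claw 1 --squeeze 40

```text
time: 3.4
position: [0.4525, -0.1182, 0.2451]
tool_rot: [0.665, 0.747, 0.0, 0.0]
ft_force: [-0.6, -0.1, 5.8]
grip_width: 0.0318
grip_force: 39.9
```

Emit:
move_arm --commands '[[[0,0,-1,0,0,0],[0,0,-2.5,0,0,0],[0,0,-3.0,0,0,0],[0,0,-3.0,0,0,0]]]'

```text
time: 3.9
position: [0.4525, -0.1182, 0.3658]
tool_rot: [0.665, 0.747, 0.0, 0.002]
ft_force: [-1.0, 0.5, -0.6]
grip_width: 0.0316
grip_force: 39.9
```

```bash
python3 -c "
from h import *
rel([.5915+.012*.049,.1925+.012,.364],-2.8)"
```

```text
pos [ 0.4525 -0.1182  0.3658] t 3.9 rel [7.609 4.401 0.043] [0.003 0.002 0.165]
```

Emit:
move_arm --commands '[[[1.5,0.9,0,0,0,0.05],[3,1.8,0,0,0,0.1],[4.5,2.6,0,0,0,0.165],[6,3.5,0,0,0,0.165],[7,4.1,0,0,0,0.165],[7.6,4.4,0,0,0,0.165],[7.6,4.4,0,0,0,0.165],[7.6,4.4,0,0,0,0.165]]]'

```text
time: 4.9
position: [0.5912, 0.2039, 0.3623]
tool_rot: [0.724, 0.69, -0.002, -0.001]
ft_force: [-0.7, -0.4, -1.1]
grip_width: 0.0318
grip_force: 39.9
```

```bash
python3 - <<'E'
from h import *
rel([.5915+.012*.049,.1925+.012,.364],-2.8)
c=camera('scene');cv2.imwrite('pics/s2.png',cv2.resize(c['pixels'][120:360,280:520],(600,600)))
W=cloud(c).reshape(-1,3);px=c["pixels"].reshape(-1,3).astype(int)
a=np.radians(2.8);ux=np.array([np.cos(a),-np.sin(a)]);uy=np.array([np.sin(a),np.cos(a)]);g=np.array([.5915,.1925])
d=W[:,:2]-g;x=d@ux*1000;y=d@uy*1000;z=W[:,2]*1000
m=(abs(x)<25)&(y>5)&(y<40)&(z>124)&(z<172)
print("prop +y face y",m.sum(),np.percentile(y[m],[5,25,50,75,95]).round(1),"x",np.percentile(x[m],[3,97]).round(1))
zm=(abs(x)<25)&(y>-15)&(y<45)&(z>105)&(z<175)&(px.min(1)>110);print("zmin",np.percentile(z[zm],[1,5]))
m=(abs(x)<28)&(z>18)&(z<48)&(y>-16)&(y<0)
print("post face y (exp -7)",m.sum(),np.percentile(y[m],[25,50,75,95]).round(1),"x",np.percentile(x[m],[3,97]).round(1))
E
```

```text
pos [0.5912 0.2039 0.3623] t 4.9 rel [ 0.017  0.021 -0.042] [-0.005  0.001  0.   ]
prop +y face y 734 [ 6.7 13.9 22.4 27.6 28.3] x [-16.3  13.6]
zmin [121.35612136 125.36575432]
post face y (exp -7) 284 [-8.2 -6.7 -6.3 -6. ] x [-23.8  23. ]
```

View pics/s2.png

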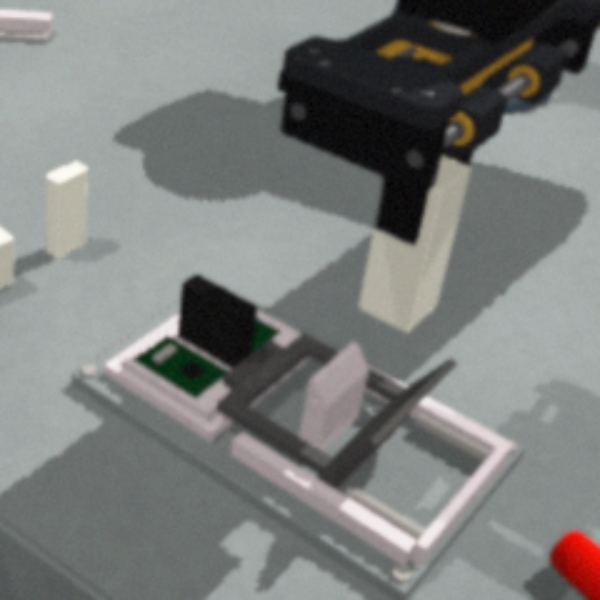

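The prop hangs straight over the gap, its foot at (405,320) in the crop. Its +y face is at 28 mm and the post face at -6.4 mm, so the prop middle is at about +12 mm, as wanted. Press down.

Emit:
move_arm --commands '[[[0,0,0.7,0,0,0],[0,0,1.3,0,0,0],[0,0,1.6,0,0,0],[0,0,1.8,0,0,0],[0,0,2.0,0,0,0],[0,0,2.2,0,0,0],[0,0,2.35,0,0,0],[0,0,2.5,0,0,0],[0,0,2.55,0,0,0],[0,0,2.55,0,0,0]]]' --squeeze 50

```text
time: 6.2
position: [0.5927, 0.2036, 0.2631]
tool_rot: [0.724, 0.69, 0.001, 0.001]
ft_force: [1.1, -4.1, 1.6]
grip_width: 0.0315
grip_force: 49.9
```

Emit:
move_arm --commands '[[[0,0,0.06,0,0,0],[0,0,0.12,0,0,0],[0,0,0.16,0,0,0],[0,0,0.16,0,0,0]]]'

```text
time: 6.7
position: [0.5916, 0.2043, 0.2556]
tool_rot: [0.724, 0.69, -0.001, -0.0]
ft_force: [-0.1, -2.6, 0.3]
grip_width: 0.0316
grip_force: 49.9
```

Emit:
move_arm --commands '[[[0,0,0.04,0,0,0],[0,0,0.07,0,0,0],[0,0,0.07,0,0,0]]]'

```text
time: 7.08
position: [0.5916, 0.2043, 0.2551]
tool_rot: [0.724, 0.69, -0.0, -0.0]
ft_force: [-3.1, -4.2, 11.5]
grip_width: 0.0319
grip_force: 50.0
```

```bash
cat > chk.py <<'E'
from h import *
import sys
c=camera('scene');cv2.imwrite(f'pics/{sys.argv[1]}.png',cv2.resize(c['pixels'][120:360,280:520],(600,600)))
W=cloud(c).reshape(-1,3);px=c["pixels"].reshape(-1,3).astype(int)
a=np.radians(2.8);ux=np.array([np.cos(a),-np.sin(a)]);uy=np.array([np.sin(a),np.cos(a)]);g=np.array([.5915,.1925])
d=W[:,:2]-g;x=d@ux*1000;y=d@uy*1000;z=W[:,2]*1000
m=(abs(x)<15)&(y>18)&(y<34)&(z>55)&(z<104)&(px.min(1)>90)
if m.sum()>9: print("prop face",m.sum(),np.percentile(y[m],[5,50,95]).round(1),"tilt deg",np.degrees(np.polyfit(z[m],y[m],1)[0]).round(1),"zmax",np.percentile(z[m],99))
m=(abs(x)<34)&(z>36)&(z<66)&(y>24)&(y<75)&(px.max(1)<90)
print("catch opening",m.sum(),np.percentile(y[m]-7-(z[m]-26)*26/44,[25,50,75]).round(1))
m=(abs(x)<12)&(y>-40)&(y<40)&(z>75)&(z<115)&(px.min(1)>90)
if m.sum()>9: print("prop top z",np.percentile(z[m],[50,95,99]).round(1))
print(get_obs()["ft_force"])
E
python3 chk.py s3
```

```text
prop face 314 [21.8 28.1 28.8] tilt deg 3.0 zmax 103.44945497242792
catch opening 155 [20.7 21.2 21.3]
prop top z [ 96.1 106.7 106.9]
[-2.76901603 -5.12283051 11.28880949]
```

Seated on the plate (11 N at the expected height), with the catch measured 21 mm open. Release and retreat.

Emit:
move_arm --commands '[[[0,0,-0.03,0,0,0],[0,0,-0.03,0,0,0],[0,0,-0.03,0,0,0],[0,0,-0.03,0,0,0]]]' --claw -0.25

```text
time: 7.62
position: [0.5919, 0.2045, 0.2542]
tool_rot: [0.724, 0.69, -0.0, -0.0]
ft_force: [0.3, -1.2, -0.0]
grip_width: 0.0534
grip_force: 0.0
```

Emit:
move_arm --commands '[[[0,0,-0.6,0,0,0],[0,0,-1.8,0,0,0],[0,0,-2.6,0,0,0],[0,0,-2.6,0,0,0]]]'

```text
time: 8.12
position: [0.5928, 0.2045, 0.3615]
tool_rot: [0.724, 0.69, 0.003, 0.002]
ft_force: [-0.2, 0.4, -0.4]
grip_width: 0.0543
grip_force: 0.0
```

```bash
python3 chk.py s4; python3 -c "
from h import *
rel([.586,.086,.36],-2.8)"
```

```text
prop face 348 [19.  26.8 27.9] tilt deg 0.9 zmax 103.44827000461824
catch opening 148 [18.9 19.1 19.2]
prop top z [106.4 107.9 108.2]
[ 0.77816282  0.03332835 -0.53158195]
pos [0.5921 0.2044 0.3594] t 8.18 rel [-2.963 -0.006 -0.016] [ 0.002 -0.001 -0.   ]
```

View pics/s4.png

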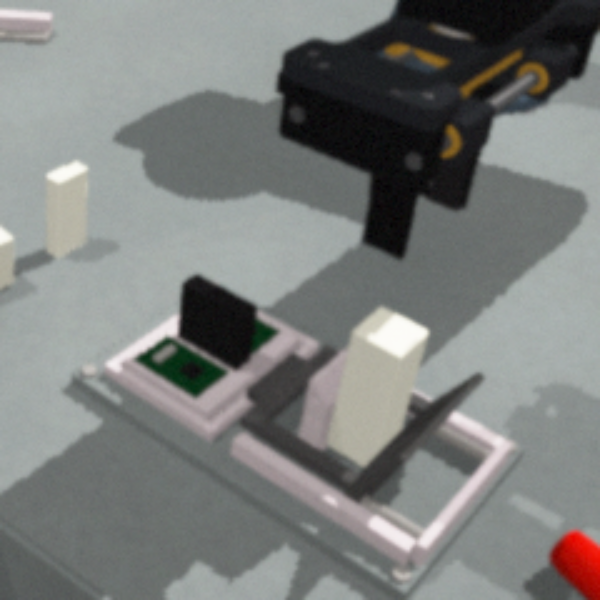

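The prop stands upright against the post, top at (390,330) in the crop. The catch is held about 19 mm open and its tongue is clear of the carrier. On to the bar.

Emit:
move_arm --commands '[[[-1.5,0,0,0,0,0],[-2.5,0,0,0,0,0],[-2.95,-0.1,0,0,0,0],[-2.95,-0.1,0,0,0,0],[-2.95,-0.1,1.3,0,0,0],[-2.95,-0.1,2.4,0,0,0],[-2.95,-0.1,3.2,0,0,0],[-2.95,-0.1,3.55,0,0,0],[-2.95,-0.1,3.6,0,0,0]]]'

```text
time: 9.3
position: [0.5821, 0.0875, 0.2139]
tool_rot: [0.724, 0.69, -0.0, -0.001]
ft_force: [-0.0, -0.1, -0.1]
grip_width: 0.0545
grip_force: 0.0
```

Emit:
move_arm --commands '[[[0,0,0,0,0,0],[0,0,0,0,0,0],[0,0,0,0,0,0],[0,0,0,0,0,0],[0,0,0,0,0,0],[0,0,0,0,0,0]]]' --claw 1 --squeeze 40

```text
time: 10.05
position: [0.5832, 0.0864, 0.2152]
tool_rot: [0.724, 0.689, 0.001, 0.001]
ft_force: [2.1, -0.4, 1.2]
grip_width: 0.0159
grip_force: 40.0
```

Emit:
move_arm --commands '[[[0,0,-0.15,0,0,0],[0,0,-0.4,0,0,0],[0,0,-0.8,0,0,0],[0,0,-1.6,0,0,0],[0,0,-2.6,0,0,0],[0,0,-3.2,0,0,0],[0,0,-3.2,0,0,0]]]'

```text
time: 10.92
position: [0.5819, 0.0867, 0.3452]
tool_rot: [0.724, 0.69, 0.001, 0.001]
ft_force: [0.9, 0.6, -4.3]
grip_width: 0.016
grip_force: 40.0
```

```bash
python3 chk.py s5; python3 -c "
from h import *
rel([.5225,-.337,.345],10.6)"
```

```text
prop face 351 [18.8 26.8 27.9] tilt deg 0.5 zmax 103.58984447633901
catch opening 148 [18.9 19.1 19.2]
prop top z [106.4 107.9 108.3]
[-0.7548018  -0.51688924 -4.99278979]
pos [0.5814 0.0867 0.3435] t 10.97 rel [-10.652  -0.954  -0.039] [ 0.     0.    -0.234]
```

View pics/s5.png

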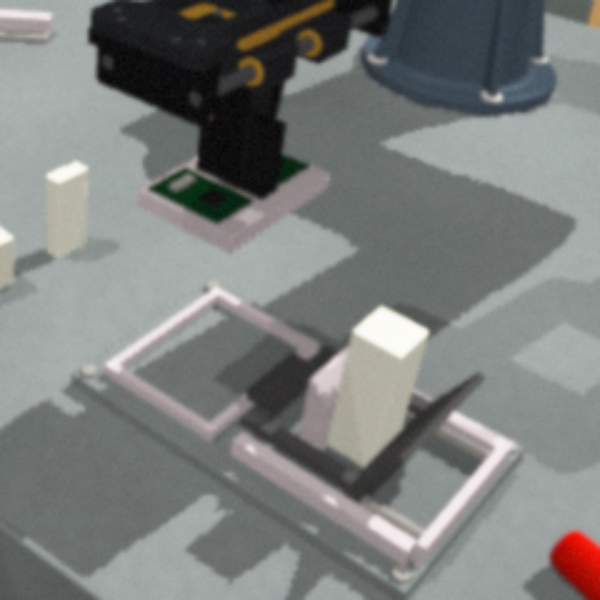

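The carrier hangs level at (235,200) in the crop, and the prop still holds the catch 19 mm open. Carry it to the tray.

Emit:
move_arm --commands '[[[-1,-0.1,0,0,0,-0.03],[-2.3,-0.2,0,0,0,-0.06],[-3.7,-0.33,0,0,0,-0.1],[-5.1,-0.46,0,0,0,-0.13],[-6.5,-0.58,0,0,0,-0.16],[-7.9,-0.7,0,0,0,-0.2],[-9.2,-0.82,0,0,0,-0.234],[-10.2,-0.91,0,0,0,-0.234],[-10.65,-0.95,0,0,0,-0.234],[-10.65,-0.95,0,0,0,-0.234],[-10.65,-0.95,0,0,0,-0.234]]]'

```text
time: 12.35
position: [0.5233, -0.3352, 0.3417]
tool_rot: [0.638, 0.77, 0.0, -0.002]
ft_force: [0.3, -0.3, -3.5]
grip_width: 0.0156
grip_force: 40.0
```

```bash
python3 - <<'E'
from h import *
rel([.5225,-.337,.209],10.6)
c=camera('scene')
W=cloud(c).reshape(-1,3)
z=W[:,2]*1000
m=(abs(W[:,0]-.522)<.09)&(abs(W[:,1]+.337)<.09)&(z>138)&(z<165)
P=W[m];k=np.linalg.lstsq(np.c_[P[:,:2],np.ones(len(P))],P[:,2],rcond=None)[0]
print(m.sum(),"tilt",np.degrees(k[:2]).round(1),P.mean(0),cv2.minAreaRect((P[:,:2]*1000).astype(np.float32)))
E
```

```text
pos [ 0.5233 -0.3352  0.3417] t 12.35 rel [-0.051 -0.022  3.319] [-0.001 -0.003  0.001]
742 tilt [-2.4 -5.1] [ 0.53442191 -0.31819751  0.14954922] ((521.3760986328125, -331.9117431640625), (103.85454559326172, 73.73474884033203), 9.66562557220459)
```

Emit:
move_arm --commands '[[[-0.05,0,1.0,0,0,0],[-0.05,0,2.0,0,0,0],[-0.05,0,2.6,0,0,0],[-0.05,0,2.9,0,0,0],[-0.05,0,3.1,0,0,0],[-0.05,0,3.2,0,0,0],[-0.05,0,3.25,0,0,0],[-0.05,0,3.25,0,0,0]]]'

```text
time: 13.4
position: [0.5238, -0.3392, 0.2132]
tool_rot: [0.639, 0.769, -0.0, 0.0]
ft_force: [1.2, -0.2, -3.4]
grip_width: 0.0156
grip_force: 40.0
```

Emit:
move_arm --commands '[[[0,0,0.03,0,0,0],[0,0,0.06,0,0,0],[0,0,0.08,0,0,0],[0,0,0.08,0,0,0]]]'

```text
time: 13.9
position: [0.5237, -0.339, 0.2094]
tool_rot: [0.639, 0.769, -0.0, -0.0]
ft_force: [0.3, -0.2, -3.2]
grip_width: 0.0156
grip_force: 40.0
```

Emit:
move_arm --commands '[[[0,0,0.03,0,0,0],[0,0,0.06,0,0,0],[0,0,0.06,0,0,0]]]'

```text
time: 14.28
position: [0.5237, -0.339, 0.2092]
tool_rot: [0.639, 0.769, -0.0, 0.0]
ft_force: [-2.7, 1.5, 9.7]
grip_width: 0.0157
grip_force: 40.0
```

Down on the tray floor. Release and retreat.

Emit:
move_arm --commands '[[[0,0,-0.05,0,0,0],[0,0,-0.05,0,0,0],[0,0,-0.05,0,0,0],[0,0,-0.05,0,0,0]]]' --claw -0.25

```text
time: 14.78
position: [0.5238, -0.339, 0.2088]
tool_rot: [0.639, 0.769, 0.0, -0.0]
ft_force: [-0.4, 0.7, 1.1]
grip_width: 0.0476
grip_force: 0.0
```

Emit:
move_arm --commands '[[[0,0,-0.5,0,0,0],[0,0,-1.5,0,0,0],[0,0,-3,0,0,0],[0,0,-4,0,0,0],[0,0,-4,0,0,0],[0,0,-4,0,0,0]]]'

```text
time: 15.52
position: [0.5233, -0.3386, 0.3694]
tool_rot: [0.639, 0.769, -0.0, -0.0]
ft_force: [0.7, -0.3, -0.6]
grip_width: 0.0544
grip_force: 0.0
```

```bash
python3 chk.py s6; python3 - <<'E'
from h import *
c=camera('scene');W=cloud(c);P=W.reshape(-1,3);z=P[:,2]*1000
m=(abs(P[:,0]-.522)<.03)&(abs(P[:,1]+.337)<.04)&(z>38)&(z<75)
Q=P[m];print("bar",m.sum(),Q.mean(0),np.percentile(Q[:,2],[5,99]))
cv2.imwrite("pics/s7.png",c["pixels"])
E
```

```text
prop face 362 [18.9 26.8 27.9] tilt deg 0.5 zmax 103.46514140242378
catch opening 153 [18.9 19.1 19.2]
prop top z [106.4 107.7 108.6]
[0.00635147 0.92100419 0.36344839]
bar 260 [ 0.52545709 -0.33242119  0.05324772] [0.03894575 0.06389493]
```

View pics/s7.png

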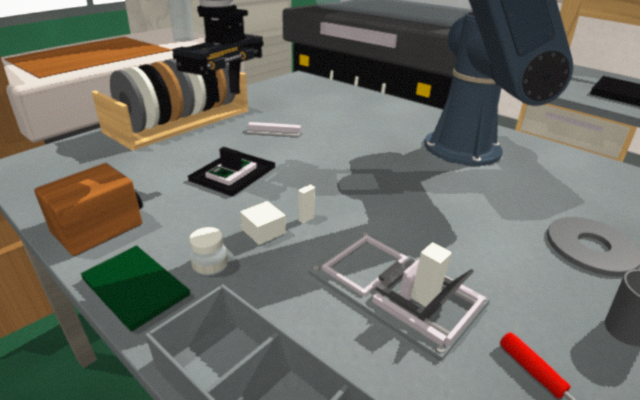

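The carrier lies flat in the tray at (232,170), with the bar top at 64 mm against 62 mm expected. The prop stands in the gap at (432,272) and the arm is clear of everything.

```bash
python3 -c "
from rig import *
print(hand_in())"
```

```text
the job is handed in; nothing more can be done
None
```

The job is handed in, with no verdict returned: in the last camera check before it, the prop stood upright in the gap holding the catch about 19 mm open, and the carrier lay flat in the tray at about 15.6 s on the clock.

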